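# Set the levelling leg of a grid shelf and lock it with its nut

### The job

The grid shelf's near levelling leg hangs clear of its rubber pad and its winged lock nut is slack. Push the leg down by its knob until the foot bears firmly on the pad, without jacking the shelf up; then run the lock nut down its threaded sleeve onto the slip ring and tighten it firmly, so that the leg is locked while its foot still bears on the pad, without stripping the plastic thread. Leave the things on and around the shelf where they are.

Things in the scene. Friction and masses are not known exactly. Their poses are not given: they have to be found in the camera images.
- rack: white steel grid shelf, fixed. Origin: on the near leg's axis, on the worktop; z up. Its +x points along the shelf to the far runner 280 mm off, whose like leg and nut are already set and locked. The runners (24 mm square tube, top 44 mm up) go from the legs to -y; the deck, 224 mm up and loaded, spans y = -145 to -380, x = -75 to 355 mm; a lantern hangs under it.
- shoulder (a point): on the near leg's axis, centre of the shoulder (38 mm diameter, 56 mm above the worktop) of the steel clamp sleeve at the runner's toe. Above it the sleeve's threaded neck, 27 mm in diameter, rises 32 mm more; the leg slides through it, the nut runs on it. The slip ring lies on the shoulder; the nut is tightened down on it.
- leg: upright levelling leg: 18 mm tube sliding in the sleeve (about 5 N of friction holds it), black knob on top, 28 mm in diameter, 12 mm high; foot plate of 42 mm diameter below. Origin: centre of the knob's top, 109 to 116 mm up; the foot's underside is 96 mm below it, 5 to 12 mm clear of the pad. Bearing firmly: pushed home with about 10 to 18 N; over 40 N on the pad jacks the shelf up.
- lock_nut: grey plastic nut on the neck: hex hub 38 mm across flats, two wings along its own x to 46 mm from the axis, 9 mm thick; all 18 mm high. Hub flats face its own +y and -y. Origin: its centre, about 71 mm up, 68 mm when seated. Clockwise from above lowers it 6 mm a turn; 0.04 N m while free. Right clamp 15 to 25 N, about 0.3 N m (8 N at a wing's end); 45 N strips it.
- slip_ring: plain steel ring, 38 mm in diameter, 3 mm thick, loose round the neck on the shoulder. Origin: centre of its underside. The nut starts 2 to 3.5 mm above it. From first touch every further radian of the nut adds about 45 N of clamp, and the moment to turn the nut climbs by about 0.011 N m per N.
- pad: black rubber pad, 56 x 56 x 8 mm, loose on the worktop under the foot. Origin: centre of its underside.
- gift_tin: closed hinged tin gift case, 134 x 94 x 62 mm, on the shelf deck; stays. Origin: centre of its underside
- plate: white melamine plate, 140 mm in diameter, on the deck; stays. Origin: centre of its underside
- tea_canister: stainless tea canister, 75 mm in diameter, 139 mm high, on the deck; stays. Origin: centre of its underside
- mug: white ceramic mug, 78 mm in diameter, 92 mm high, on the deck; stays. Origin: centre of its underside
- dosing_cup: small plastic dosing cup, 68 mm in diameter, 58 mm high, on the worktop between the runners; stays. Origin: centre of its underside
- softener: softener bottle, 72 mm in diameter, 210 mm high, on the worktop; stays. Origin: centre of its underside
- scrub_brush: scrubbing brush with a handle, lying on the worktop left of the leg; stays. Origin: under its middle
Mind the look-alikes: they are no part of the job. Of the things like the pad, leave any that is blue, orange or purple; of the rest the larger one is meant.

How it is judged:
On the way, in this order (a step that is already met when the one before it is completed fails the run):
1. the leg's foot bears on the rubber pad (contact force between leg and pad above 2 N), for 0.3 s.
2. the lock nut is tight on the slip ring (contact force between lock_nut and slip_ring above 10 N), for 0.3 s.
At the end, for the whole second after the job is handed in: Foot of the near leg still pressing on its pad with 2 to 40 N and lock nut clamping the slip ring against the shoulder with 10 to 45 N, both at rest and let go; the other things not moved by more than 20 mm nor tipped (contact force between leg and pad above 2 N and contact force between lock_nut and slip_ring above 10 N and z of lock_nut in the frame of shoulder below 0.0135 m and angular speed of lock_nut below 0.1 rad/s and linear speed of leg below 0.01 m/s); the robot touches nothing.
It fails at once if the leg loads the pad with more than 40 N: the shelf is jacked up (contact force between leg and pad above 40 N).
It fails at once if the lock nut clamps with more than 45 N: the plastic thread strips (contact force between lock_nut and slip_ring above 45 N).
It fails at once if a thing on or around the shelf is moved by more than 20 mm or tipped (distance of any of gift_tin, plate, tea_canister, mug, dosing_cup, softener, scrub_brush from where it was at the start of the episode above 0.02 m or angle between any of gift_tin, plate, tea_canister, mug, dosing_cup, softener, scrub_brush's own z axis and vertical above 0.3 rad).
It also fails if it takes over 72 s, if anything falls off the work surface, if the arm or the gripper's body presses on something with over 40 N, if the wrist force passes 120 N, or if a joint passes its speed limit or range.

### The arm

A 6-joint arm with a two-finger parallel gripper is mounted at the origin on the work surface. World frame = base frame: x ahead of the robot, y to its left, z up, the work surface at z = 0. Lengths are in m, angles in rad, forces in N, time in s.
With the tool pointing down it reaches from about 0.25 to 0.775 m from the base axis. Payload 8.9 kg.
Tool frame: the origin (TCP) lies midway between the tips of the shut fingers; the grasp point (between the pads) lies 19 mm behind it; x points along the fingers, z is the direction in which the jaws open and shut, and the axes are right-handed (so a half turn about x gives the same grasp; the last joint's range is limited). The gripper opens to 85 mm and grips with 20 to 120 N. Pads are 22 mm wide; open, the fingers measure 114 mm over their backs; the gripper's body (76 mm by 85 mm) begins 54 mm behind the grasp point. The pads swing forward as they close: fully open they stand 13 mm farther back than shut.
Start: joints at [-0.139, 0.291, -0.153, 1.127, 0, 1.431], TCP at [0.525, 0, 0.231] pointing down, gripper open.
Joint ranges: [-2.52, 2.52], [-0.91, 1.74], [-1.3, 1.37], [-1.96, 2.02], [-1.52, 1.47], [-3.14, 3.14]. Speed limits (rad/s): [2.22, 2.22, 2.79, 3.14, 3.14, 3.14].

### API

Orientations are given as a unit quaternion [x, y, z, w].
In Python, from workcell import get_obs, read_camera, camera_model, finish_job, spot_in gives the robot as it stands.
- The arm moves only by the shell command python3 -m pendant 'ROWS' [FORCE]. ROWS is JSON, one flat list of numbers, 7 for each row, row after row: the finger opening in m, from 0 to 0.0854, then the shift along the tool's x, y, z in m, then the turn, a rotation vector about the tool's x, y, z in degrees. A call has 1 to 20 rows; each row is the pose to reach, as a shift and turn from the pose measured when the call began, along the tool's axes at that moment; what a row does not reach only later rows make up. A row lasts 1/12 s, in which the tool goes at most 41.7 mm and 7.16 degrees, less where a joint would pass 70% of its speed; a pose out of reach is approached as far as the arm can. A call with a gripper value outside its range is refused whole. The fingers move at their own pace and stop on an object; FORCE is the grip in N (left out, the last holds). Time passes only in rows, so rows that repeat a pose let the fingers close. It gives the time, the measured TCP pose, the force and the opening at its end, in the units of the state.
- get_obs(): the state, without advancing time (a new reading comes with each control period).
- read_camera(name): name is "scene" or "side" or "wrist"; returns the picture (384x512x3 uint8, red, green, blue); there is no depth.
- camera_model(name): a dict with "fx", "fy", "cx", "cy" (pixels), "k1" (the pictures are not rectified: a ray, as slopes to the right and down, at radius r is drawn at 1 + k1 r^2 times it, then the intrinsics apply), "rvec" (rotation vector, rad) and "tvec" (3), from world to camera coordinates, as OpenCV has them. Camera axes: x right, y down, z forward; pixel columns grow to the right and rows downward; lengths in m; the calibration is good to about 2 mm. A picture is of the moment at which its call begins: read the wrist's pose just before it. camera_model takes no time and is no camera call; for the wrist camera it gives the pose at the moment of the call.
- finish_job(): hands the job in, once; it reports no verdict.
Trained networks look in the newest picture that a camera, given by its name, has taken for a name from the list of things; names that differ only in an ending like _2 or _b are one class to them, and where a whole thing is asked for, a point or a joint stands for the part that bears it (a point fixed in the world has none). Each returns a list of dicts, best first, with "score" (0 to 1); they miss things now and then, are a little off and sometimes report something else, mostly with a low value. They report only what shows in the picture. A call takes as long as a camera call. They do not tell look-alikes from the thing itself.
- spot_in(label, camera): "bbox" ([left, top, width, height] in pixels, round what is visible of it).
The state is a dict: "clock": time; "qpos": joint angles; "qd": joint speeds; "effort": joint torques, N m; "eef_pos": TCP position; "tcp_rot": TCP orientation; "ft_force": force on the tool from outside, world axes, zero at the start; "ft_torque": the same for the moment, N m; "gripper_width": opening from 0.0 (shut) to 1.0 (fully open).
Only numpy, scipy, OpenCV 4.12 (cv2) and the standard library are available. Lean on these libraries where they do the work, as an engineer would, in place of code of your own. Each camera call takes 0.05 s, during which the arm holds its last target. There are 200 camera calls.

## Working session

There is one attempt and no reset: what is moved stays moved. The work goes in short steps, Python scripts to look and compute and a shell command to move; the robot and the scene stay as the last step left them, time stands still between calls to the robot, and variables do not carry over. Pictures are saved under pics/ and viewed, about 8 in all and at most 12, crops included, and the job is handed in when it is done.

```bash
mkdir -p pics; cat > h.py <<'E'
import numpy as np, cv2
from workcell import *
from scipy.spatial.transform import Rotation as R
def shot(c,f=None):
    im=read_camera(c)
    if f: cv2.imwrite('pics/'+f,im[:,:,::-1])
    return im
def cam(c):
    m=camera_model(c); return m,R.from_rotvec(m['rvec']).as_matrix(),np.array(m['tvec'])
def proj(p,c):
    m,r,t=cam(c); q=(r@np.atleast_2d(p).T).T+t; s=q[:,:2]/q[:,2:]; k=1+m['k1']*(s**2).sum(1,keepdims=True)
    s=s*k; return s*[m['fx'],m['fy']]+[m['cx'],m['cy']]
def ray(u,v,c):
    m,r,t=cam(c); d=np.array([(u-m['cx'])/m['fx'],(v-m['cy'])/m['fy']]); s=d.copy()
    for _ in range(20): s=d/(1+m['k1']*(s@s))
    return -r.T@t, r.T@np.array([s[0],s[1],1])
def atz(u,v,c,z):
    o,d=ray(u,v,c); return o+d*(z-o[2])/d[2]
E
python3 - <<'E'
from h import *
import json
a=[]
for c in ['scene','side']:
    a.append(shot(c))
    for l in ['rack','leg','lock_nut','slip_ring','pad','scrub_brush','softener']:
        print(c,l,[(np.round(d['bbox']).tolist(),round(d['score'],2)) for d in spot_in(l,c)[:3]])
    print(-cam(c)[1].T@cam(c)[2])
for c,i in zip(['scene','side'],a): cv2.imwrite(f'pics/{c}0.png',cv2.resize(i,(800,600))[:,:,::-1])
print({k:np.round(v,3).tolist() for k,v in get_obs().items()})
E
```

```text
scene rack [([78.0, 79.0, 206.0, 217.0], 0.59)]
scene leg [([212.0, 100.0, 19.0, 41.0], 0.24)]
scene lock_nut [([253.0, 210.0, 30.0, 15.0], 0.59)]
scene slip_ring [([297.0, 252.0, 31.0, 63.0], 0.16)]
scene pad [([235.0, 254.0, 28.0, 23.0], 0.87), ([253.0, 234.0, 29.0, 10.0], 0.69), ([356.0, 227.0, 19.0, 14.0], 0.53)]
scene scrub_brush [([298.0, 252.0, 29.0, 61.0], 0.94)]
scene softener [([236.0, 290.0, 33.0, 80.0], 0.79), ([253.0, 230.0, 28.0, 14.0], 0.16)]
[1.00710755 0.64129064 0.84719818]
side rack [([150.0, 77.0, 174.0, 186.0], 0.82)]
side leg []
side lock_nut [([258.0, 234.0, 33.0, 17.0], 0.58)]
side slip_ring []
side pad [([334.0, 320.0, 37.0, 34.0], 0.78), ([261.0, 254.0, 24.0, 21.0], 0.76), ([301.0, 271.0, 20.0, 14.0], 0.75)]
side scrub_brush [([202.0, 312.0, 88.0, 34.0], 0.63)]
side softener [([102.0, 253.0, 49.0, 86.0], 0.97)]
[0.31814888 0.72710091 0.75276138]
{'clock': 0.8, 'qpos': [-0.139, 0.291, -0.153, 1.127, 0.0, 1.431], 'qd': [-0.0, 0.0, 0.0, 0.0, -0.001, 0.0], 'effort': [0.001, -53.698, 33.163, 0.002, -0.0, -0.0], 'eef_pos': [0.525, -0.0, 0.231], 'tcp_rot': [0.0, 0.707, 0.0, 0.707], 'ft_force': [0.394, 0.033, -0.194], 'ft_torque': [-0.011, 0.046, 0.012], 'gripper_width': 0.995}
```

View pics/scene0.png

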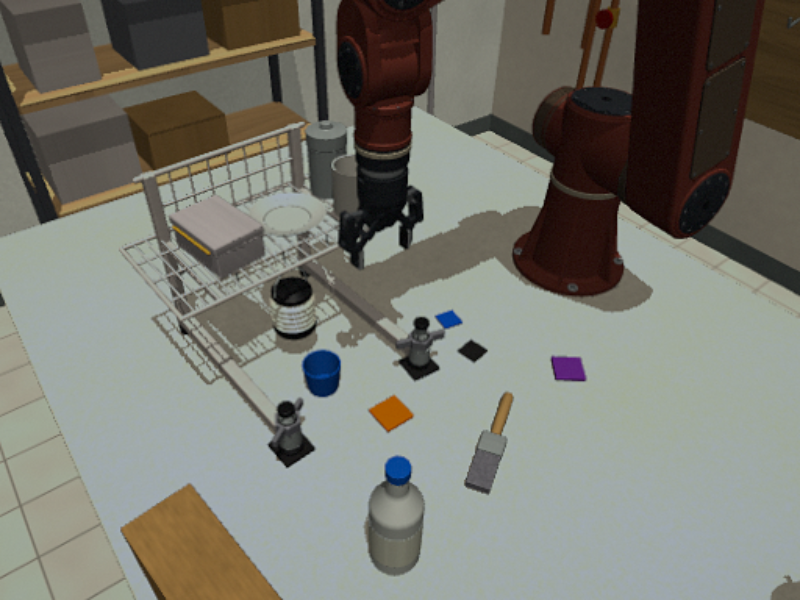

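View pics/side0.png

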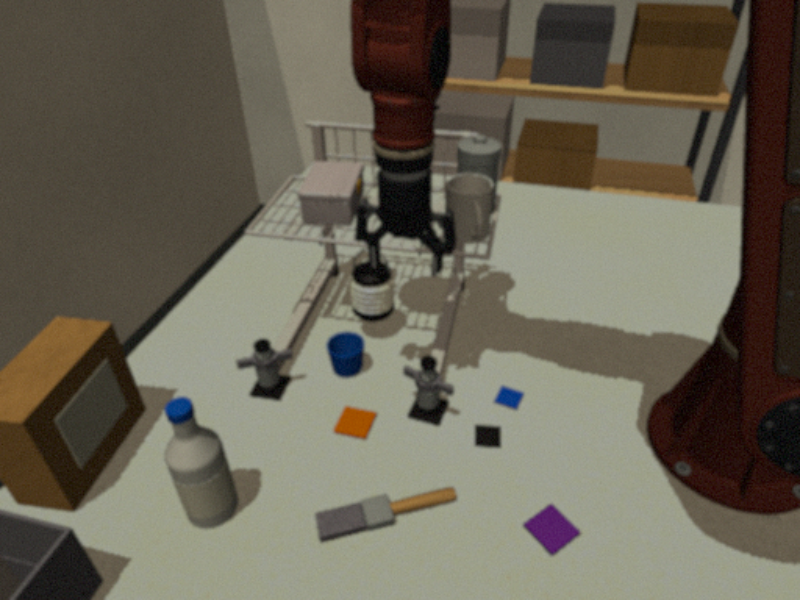

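The scene view shows two legs. The near one has its knob at 800-px (421,323) and its pad at (418,366). The far leg is at (287,408), with its nut seated. The rack's handedness (deck towards -y, +x to the far runner) makes the leg closer to the robot the near leg. Pad candidates are the black pad under the leg (418,366), a smaller loose black one (472,350), and blue, orange and purple ones. The larger black pad, under the foot, is the one meant. I'll confirm in an enlarged crop.

```bash
python3 - <<'E'
from h import *
a=shot('scene')[185:260,225:325]; b=shot('side')[210:285,225:325]
f=lambda i:cv2.resize(i,None,fx=4,fy=8,interpolation=cv2.INTER_CUBIC)
# same-scale 8x crops side by side of half width
a=a[:,15:65];b=b[:,25:75]
g=lambda i:cv2.resize(i,None,fx=8,fy=8,interpolation=cv2.INTER_CUBIC)
cv2.imwrite('pics/crop1.png',np.hstack([g(a),g(b)])[:,:,::-1])
E
```

```text
(no output)
```

View pics/crop1.png

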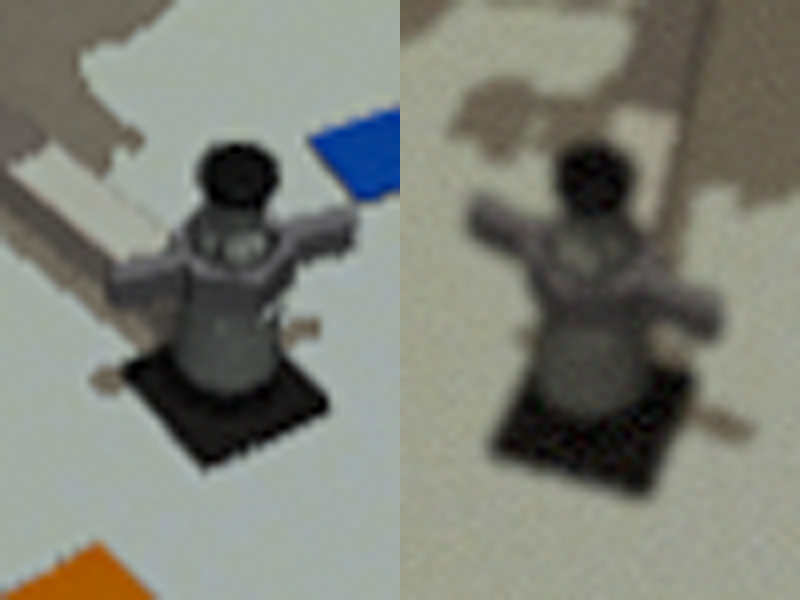

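The crop confirms the slack nut and the large black pad under the near leg. Knob centre is at scene px (269.8,207.2) and side px (274.2,232.5), and the wing tips are visible in both.

```bash
cat >> h.py <<'E'
def tri(us,us2,c1='scene',c2='side'):
    o1,d1=ray(*us,c1);o2,d2=ray(*us2,c2); A=np.stack([d1,-d2],1); s=np.linalg.lstsq(A,o2-o1,rcond=None)[0]
    p,q=o1+d1*s[0],o2+d2*s[1]; return (p+q)/2,np.linalg.norm(p-q)
E
python3 - <<'E'
from h import *
S=lambda u,v:(240+u/8,185+v/8)
D=lambda u,v:(250+(u-400)/8,210+v/8)
print('knob',tri(S(238,178),D(594,180)))
kp=[];
print('wing mid-ish scene at z71', atz(*S(130,285),'scene',.071), atz(*S(335,229),'scene',.071))
print('side', atz(*D(490,224),'side',.071), atz(*D(700,308),'side',.071))
print('knob atz.105', atz(*S(238,178),'scene',.105),atz(*D(594,180),'side',.105))
P=[(125,372),(205,468),(328,405)]
print('pad sc',[atz(*S(*p),'scene',.004).round(4) for p in P]); 
print('pad sd',[atz(*D(*p),'side',.004).round(4) for p in [(492,450),(645,490),(692,385)]])
# sleeve/runner direction: far leg
print('far',atz(287*.64,408*.64,'scene',.105), atz(263*.64,347*.64,'side',.105))
E
```

```text
knob (array([0.47427236, 0.05255892, 0.10694392]), np.float64(0.0017470647538787294))
wing mid-ish scene at z71 [0.51275568 0.04440048 0.071     ] [0.43829943 0.06526272 0.071     ]
side [0.51024029 0.04196996 0.071     ] [0.43763694 0.06159534 0.071     ]
knob atz.105 [0.47346838 0.05210585 0.105     ] [0.47472674 0.04928272 0.105     ]
pad sc [array([0.4988, 0.0266, 0.004 ]), array([0.5046, 0.0795, 0.004 ]), array([0.4504, 0.0825, 0.004 ])]
pad sd [array([0.5011, 0.0756, 0.004 ]), array([0.4495, 0.0796, 0.004 ]), array([0.4446, 0.0315, 0.004 ])]
far [0.75449296 0.07487937 0.105     ] [0.74530132 0.07932717 0.105     ]
```

```bash
python3 -m pendant '[0,0.01,0.015,-0.015,0,0,0, 0,0.02,0.03,-0.03,0,0,0, 0,0.03,0.04,-0.04,0,0,0, 0,0.04,0.0525,-0.0505,0,0,0, 0,0.05,0.0525,-0.0505,0,0,0, 0,0.05,0.0525,-0.0505,0,0,0, 0,0.05,0.0525,-0.0505,0,0,0, 0,0.05,0.0525,-0.0505,0,0,0]' 30
python3 - <<'E'
from h import *
i=shot('wrist'); cv2.imwrite('pics/w1.png',cv2.resize(i,(640,480))[:,:,::-1])
o=get_obs(); print({k:np.round(o[k],4).tolist() for k in o})
print(proj([[.4745,.0525,.112],[.4745,.0525,.1]],'wrist'), -cam('wrist')[1].T@cam('wrist')[2])
for l in ['leg','lock_nut','pad']: print(l,[(np.round(d['bbox']).tolist(),round(d['score'],2)) for d in spot_in(l,'wrist')[:3]])
E
```

```text
clock: 1.57
eef_pos: [0.4751, 0.0522, 0.1819]
tcp_rot: [0.0, 0.707, -0.0, 0.707]
ft_force: [0.3, -0.0, -0.3]
gripper_width: 0.002
{'clock': 1.6167, 'qpos': [-0.0436, 0.2375, -0.3618, 0.9704, -0.0001, 1.5276], 'qd': [-0.0005, 0.0002, -0.0002, -0.0011, 0.002, -0.0003], 'effort': [0.215, -47.9141, 30.9046, 0.023, 0.006, -0.0017], 'eef_pos': [0.4752, 0.0522, 0.1819], 'tcp_rot': [0.0001, 0.7067, -0.0002, 0.7075], 'ft_force': [0.1906, 0.0609, 0.1825], 'ft_torque': [0.036, 0.0434, 0.0245], 'gripper_width': -0.0024}
[[255.08445907 204.3797482 ]
 [255.07640039 198.42674303]] [0.47457562 0.13452608 0.32477549]
leg []
lock_nut [([200.0, 162.0, 110.0, 49.0], 0.94)]
pad [([337.0, 77.0, 66.0, 66.0], 0.82), ([0.0, 0.0, 27.0, 22.0], 0.82), ([124.0, 110.0, 48.0, 51.0], 0.7)]
```

View pics/w1.png

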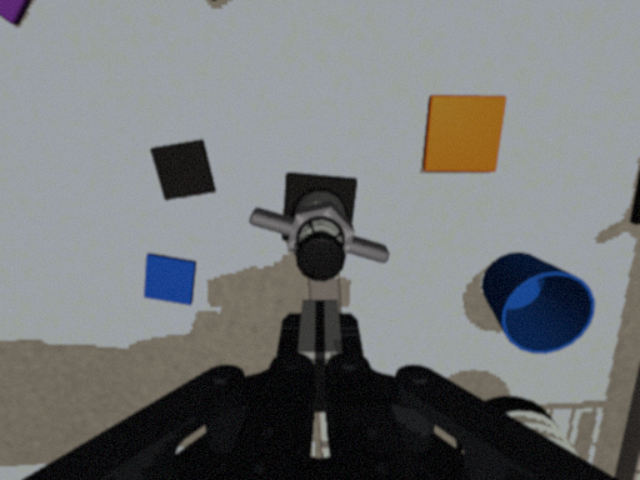

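The wrist view shows the knob at (256,206) in native px, within 1–2 px of the prediction. The nut's wings run from (252,217) to (387,252) in the 640-px picture.

```bash
python3 - <<'E'
from h import *
w=lambda u,v,z:atz(u*.8,v*.8,'wrist',z)
print('knob',w(320,256,.108)); a=w(264,220,.071);b=w(377,250,.071)
print(a,b,(a+b)/2,np.degrees(np.arctan2((b-a)[1],(b-a)[0])))
E
python3 -m pendant '[0,0.02,0,0,0,0,0, 0,0.035,0,0,0,0,0, 0,0.05,0,0,0,0,0, 0,0.06,0,0,0,0,0, 0,0.063,0,0,0,0,0, 0,0.063,0,0,0,0,0]' 60
```

```text
knob [0.47488799 0.05076115 0.108     ]
[0.43916182 0.06121273 0.071     ] [0.51238294 0.04057378 0.071     ] [0.47577238 0.05089325 0.071     ] -15.741628519678384
clock: 2.27
eef_pos: [0.4748, 0.0521, 0.1183]
tcp_rot: [0.0, 0.707, -0.0, 0.707]
ft_force: [0.8, -0.4, -0.7]
gripper_width: -0.001
```

```bash
python3 -m pendant '[0,0.002,0,0,0,0,0, 0,0.004,0,0,0,0,0, 0,0.006,0,0,0,0,0, 0,0.008,0,0,0,0,0, 0,0.009,0,0,0,0,0, 0,0.010,0,0,0,0,0, 0,0.010,0,0,0,0,0]'
```

```text
clock: 2.85
eef_pos: [0.4753, 0.052, 0.1085]
tcp_rot: [0.0, 0.707, -0.0, 0.707]
ft_force: [1.4, -0.9, 2.7]
gripper_width: -0.002
```

```bash
python3 -m pendant '[0,0.001,0,0,0,0,0, 0,0.002,0,0,0,0,0, 0,0.003,0,0,0,0,0, 0,0.003,0,0,0,0,0]'; python3 -m pendant '[0,0.0005,0,0,0,0,0, 0,0.001,0,0,0,0,0, 0,0.001,0,0,0,0,0]';
```

```text
clock: 3.18
eef_pos: [0.4753, 0.0521, 0.1053]
tcp_rot: [0.0, 0.707, -0.0, 0.707]
ft_force: [0.9, 0.9, 1.3]
gripper_width: -0.001
clock: 3.43
eef_pos: [0.4752, 0.0521, 0.1041]
tcp_rot: [0.0, 0.707, -0.0, 0.707]
ft_force: [0.6, -0.2, 1.7]
gripper_width: 0.004
```

```bash
python3 -m pendant '[0,0.0005,0,0,0,0,0, 0,0.0005,0,0,0,0,0]'
```

```text
clock: 3.6
eef_pos: [0.4752, 0.0521, 0.104]
tcp_rot: [0.0, 0.707, -0.0, 0.707]
ft_force: [-1.1, -0.7, 8.9]
gripper_width: -0.003
```

```bash
python3 -m pendant '[0,0.0004,0,0,0,0,0, 0,0.0004,0,0,0,0,0]'; 
```

```text
clock: 3.77
eef_pos: [0.4753, 0.0521, 0.104]
tcp_rot: [0.0, 0.707, -0.0, 0.707]
ft_force: [-0.8, -0.9, 8.5]
gripper_width: 0.0
```

```bash
python3 -m pendant '[0,0.0004,0,0,0,0,0, 0,0.0004,0,0,0,0,0]'; 
```

```text
clock: 3.93
eef_pos: [0.4752, 0.0521, 0.104]
tcp_rot: [0.0, 0.707, -0.0, 0.708]
ft_force: [-0.9, 0.5, 9.7]
gripper_width: 0.002
```

```bash
python3 -m pendant '[0,0.0008,0,0,0,0,0, 0,0.0008,0,0,0,0,0, 0,0.0008,0,0,0,0,0]'; 
```

```text
clock: 4.18
eef_pos: [0.4753, 0.0521, 0.104]
tcp_rot: [0.0, 0.707, -0.0, 0.708]
ft_force: [-4.1, -0.1, 15.4]
gripper_width: 0.002
```

```bash
python3 -m pendant '[0,0.0009,0,0,0,0,0, 0,0.0009,0,0,0,0,0, 0,0.0009,0,0,0,0,0, 0,0.0009,0,0,0,0,0, 0,0.0009,0,0,0,0,0]'; 
```

```text
clock: 4.6
eef_pos: [0.4753, 0.0521, 0.104]
tcp_rot: [0.0, 0.706, -0.0, 0.708]
ft_force: [-3.5, -0.6, 17.7]
gripper_width: 0.002
```

```bash
python3 -m pendant '[0,-0.02,0,0,0,0,0, 0,-0.04,0,0,0,0,0, 0.085,-0.06,0,0,0,0,0, 0.085,-0.06,0,0,-7,0,0, 0.085,-0.06,0,0,-14,0,0, 0.085,-0.06,0,0,-21,0,0, 0.085,-0.06,0,0,-28,0,0, 0.085,-0.06,0,0,-35,0,0, 0.085,-0.06,0,0,-42,0,0, 0.085,-0.06,0,0,-49,0,0, 0.085,-0.06,0,0,-56,0,0, 0.085,-0.06,0,0,-63,0,0, 0.085,-0.06,0,0,-70,0,0, 0.085,-0.06,0,0,-77,0,0, 0.085,-0.06,0,0,-84,0,0, 0.085,-0.06,0,0,-91,0,0, 0.085,-0.06,0,0,-98,0,0, 0.085,-0.06,0,0,-105,0,0, 0.085,-0.06,0,0,-112,0,0, 0.085,-0.06,0,0,-119,0,0]'
python3 -m pendant '[0.085,0,0,0,-7,0,0, 0.085,0,0,0,-14,0,0, 0.085,0,0,0,-21,0,0, 0.085,0,0,0,-28,0,0, 0.085,0,0,0,-35,0,0, 0.085,0,0,0,-42,0,0, 0.085,0,0,0,-49,0,0, 0.085,0,0,0,-56,0,0, 0.085,0,0,0,-63,0,0, 0.085,0,0,0,-70,0,0, 0.085,0,0,0,-77,0,0, 0.085,0,0,0,-84,0,0, 0.085,0,0,0,-91,0,0, 0.085,0,0,0,-98,0,0, 0.085,0,0,0,-105,0,0, 0.085,0,0,0,-112,0,0, 0.085,0,0,0,-119,0,0, 0.085,0,0,0,-126,0,0, 0.085,0,0,0,-133,0,0, 0.085,0,0,0,-133,0,0]'
cat >> h.py <<'E'
def st():
    o=get_obs(); r=R.from_quat(o['tcp_rot']).as_matrix()
    print('t',round(o['clock'],2),'pos',np.round(o['eef_pos'],4),'q6',round(o['qpos'][5],3),'jaw yaw',round(np.degrees(np.arctan2(r[1,2],r[0,2])),2),'toolx',r[:,0].round(4),'F',np.round(o['ft_force'],1),'T',np.round(o['ft_torque'],3),'w',round(o['gripper_width'],3))
    return o,r
E
python3 - <<'E'
from h import *
o,r=st()
i=shot('wrist'); cv2.imwrite('pics/w2.png',cv2.resize(i,(640,480))[:,:,::-1])
print(proj([.475,.0515,.104],'wrist'))
E
```

```text
clock: 6.27
eef_pos: [0.4744, 0.0522, 0.1635]
tcp_rot: [0.61, -0.357, -0.61, -0.357]
ft_force: [-0.7, 0.8, -0.4]
gripper_width: 0.996
clock: 7.93
eef_pos: [0.4738, 0.0523, 0.163]
tcp_rot: [-0.569, -0.419, 0.57, -0.419]
ft_force: [-0.9, -0.0, 0.0]
gripper_width: 0.991
t 7.93 pos [0.4738 0.0523 0.163 ] q6 -2.882 jaw yaw -107.36 toolx [-9.e-04  0.e+00 -1.e+00] F [-0.9 -0.   0. ] T [-0.004  0.005  0.031] w 0.991
[[256.33247343 207.92031245]]
```

View pics/w2.png

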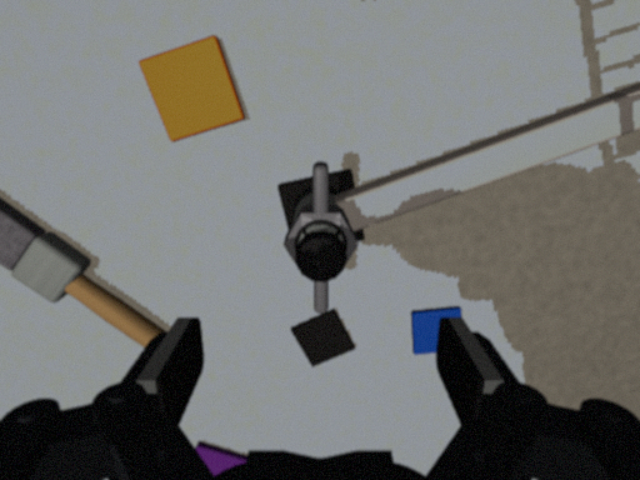

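The wrist view shows the nut wings upright at column 320, centred between the open fingers (203 and 438), with the hub flats facing the jaws. Next I descend around the hub and grip.

```bash
python3 -m pendant '[0.085,0.015,0.0012,0,0,0,0, 0.085,0.035,0.0012,0,0,0,0, 0.085,0.055,0.0012,0,0,0,0, 0.085,0.075,0.0012,0,0,0,0, 0.085,0.09,0.0012,0,0,0,0, 0.085,0.1,0.0012,0,0,0,0, 0.085,0.1025,0.0012,0,0,0,0, 0.085,0.1025,0.0012,0,0,0,0]' 50
python3 - <<'E'
from h import *
o,r=st()
i=shot('scene')[185:260,225:325];j=shot('side')[205:280,235:335]
cv2.imwrite('pics/d1.png',np.hstack([cv2.resize(k[:,15:80],None,fx=6,fy=6,interpolation=3) for k in (i,j)])[:,:,::-1])
E
```

```text
clock: 8.65
eef_pos: [0.4742, 0.052, 0.06]
tcp_rot: [-0.571, -0.416, 0.573, -0.415]
ft_force: [-0.6, -0.3, 0.6]
gripper_width: 0.995
t 8.65 pos [0.4742 0.052  0.06  ] q6 -2.872 jaw yaw -107.97 toolx [-2.5e-03  1.0e-04 -1.0e+00] F [-0.6 -0.3  0.6] T [ 0.032 -0.005  0.008] w 0.995
```

View pics/d1.png

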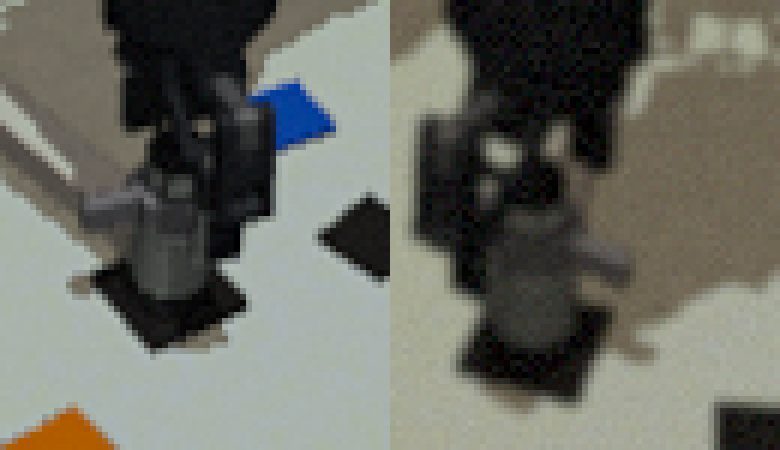

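Fingers straddle the hub with wings free. Closing.

```bash
python3 -m pendant '[0.03,0,0,0,0,0,0, 0.03,0,0,0,0,0,0, 0.03,0,0,0,0,0,0, 0.03,0,0,0,0,0,0, 0.03,0,0,0,0,0,0, 0.03,0,0,0,0,0,0, 0.03,0,0,0,0,0,0, 0.03,0,0,0,0,0,0, 0.03,0,0,0,0,0,0]' 50
python3 -c "from h import *;st()"
```

```text
clock: 9.5
eef_pos: [0.4754, 0.0513, 0.0619]
tcp_rot: [-0.572, -0.415, 0.572, -0.417]
ft_force: [-3.0, -4.1, 9.8]
gripper_width: 0.483
t 9.5 pos [0.4754 0.0513 0.0619] q6 -2.873 jaw yaw -107.93 toolx [ 4.0e-04 -1.5e-03 -1.0e+00] F [-3.  -4.1  9.8] T [-0.716  0.635  0.039] w 0.483
```

```bash
python3 - <<'E'
from h import *
i=shot('wrist'); cv2.imwrite('pics/w3.png',cv2.resize(i[180:384,140:372],None,fx=3,fy=2.9,interpolation=3)[:,:,::-1])
st()
E
```

```text
t 9.55 pos [0.4754 0.0513 0.0619] q6 -2.873 jaw yaw -107.93 toolx [ 5.0e-04 -1.5e-03 -1.0e+00] F [-3.1 -2.8 10.4] T [-0.705  0.678 -0.046] w 0.486
```

View pics/w3.png

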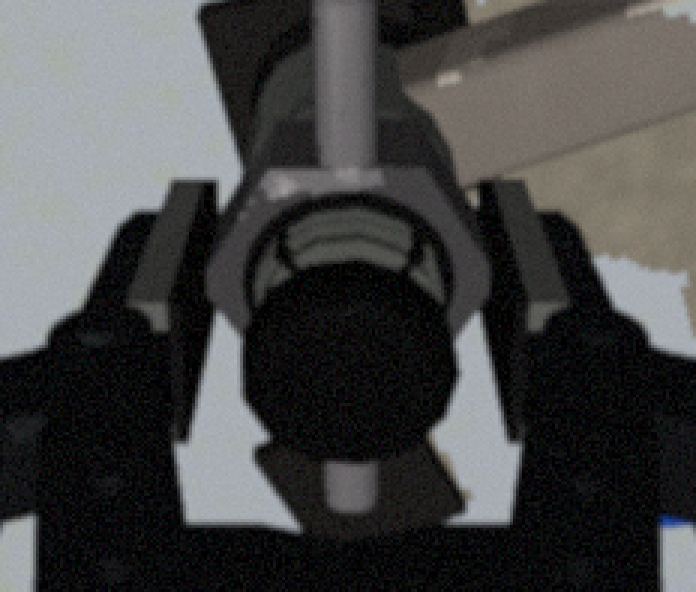

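The view shows hub vertices, not flats, under the pads: hex points at left (208,280) and right (490,280), with the wing leaving the top flat. I'll reopen, turn 30° clockwise onto a real pair of flats, regrip and compare the widths.

```bash
python3 -m pendant '[0.06,0,0,0,0,0,0, 0.06,0,0,0,0,0,0, 0.06,0,0,0,0,0,0, 0.06,0.0,0,0,0,0,0, 0.06,0.0,0,0,0,0,0, 0.06,0.0,0,0,0,0,0]' 50
python3 -c "from h import *;st()"
```

```text
clock: 10.05
eef_pos: [0.4754, 0.0513, 0.0618]
tcp_rot: [-0.572, -0.416, 0.572, -0.416]
ft_force: [-0.1, -0.7, 0.3]
gripper_width: 0.7
t 10.05 pos [0.4754 0.0513 0.0618] q6 -2.873 jaw yaw -107.93 toolx [ 3.0e-04 -1.5e-03 -1.0e+00] F [-0.1 -0.7  0.3] T [-0.044  0.012  0.035] w 0.7
```

```bash
python3 -m pendant '[0.06,0,0,0,6,0,0, 0.06,0,0,0,12,0,0, 0.06,0,0,0,18,0,0, 0.06,0,0,0,24,0,0, 0.06,0,0,0,30,0,0, 0.05,0,0,0,30,0,0, 0.045,0,0,0,30,0,0, 0.045,0,0,0,30,0,0, 0.045,0,0,0,30,0,0, 0.045,0,0,0,30,0,0]' 50
python3 -c "from h import *;st()"
python3 -m pendant '[0.036,0,0,0,0,0,0, 0.036,0,0,0,0,0,0, 0.036,0,0,0,0,0,0, 0.036,0,0,0,0,0,0, 0.036,0,0,0,0,0,0]' 50
python3 - <<'E'
from h import *
st();i=shot('wrist'); cv2.imwrite('pics/w4.png',cv2.resize(i[180:384,140:372],None,fx=3,fy=2.9,interpolation=3)[:,:,::-1])
E
```

```text
clock: 10.88
eef_pos: [0.4754, 0.0513, 0.0618]
tcp_rot: [-0.66, -0.254, 0.66, -0.255]
ft_force: [0.7, 0.4, 1.0]
gripper_width: 0.528
t 10.88 pos [0.4754 0.0513 0.0618] q6 -2.351 jaw yaw -137.83 toolx [ 3.0e-04 -1.4e-03 -1.0e+00] F [0.7 0.4 1. ] T [-0.017 -0.018  0.024] w 0.528
clock: 11.3
eef_pos: [0.4754, 0.0513, 0.0624]
tcp_rot: [0.66, 0.254, -0.66, 0.255]
ft_force: [-3.2, 0.7, 9.0]
gripper_width: 0.436
t 11.3 pos [0.4754 0.0513 0.0624] q6 -2.352 jaw yaw -137.78 toolx [ 7.0e-04 -1.5e-03 -1.0e+00] F [-3.2  0.7  9. ] T [-0.018  0.473 -0.017] w 0.436
```

View pics/w4.png

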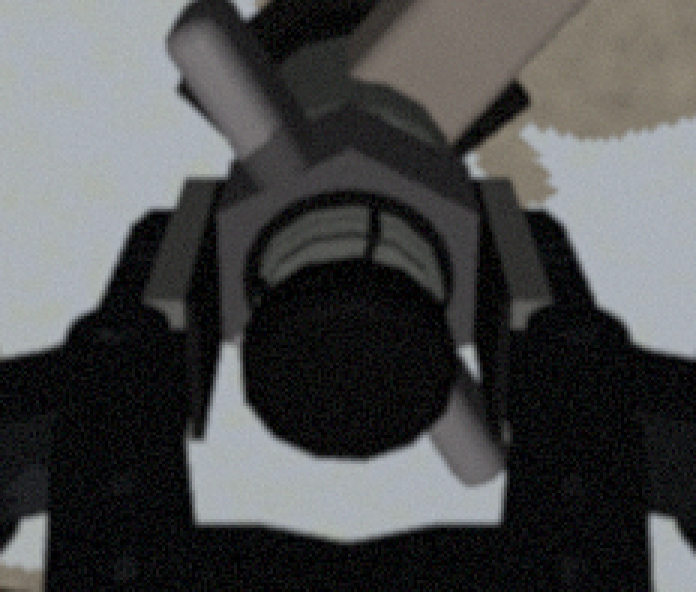

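Width is now 37.2 mm and the image shows flats against the pads. I'll turn clockwise and follow the pitch.

```bash
python3 -m pendant '[0.036,-0.0004,0,0,5,0,0, 0.036,-0.0003,0,0,10,0,0, 0.036,-0.0002,0,0,16,0,0, 0.036,-0.0001,0,0,22,0,0, 0.036,0,0,0,28,0,0, 0.036,0.0001,0,0,34,0,0, 0.036,0.0002,0,0,40,0,0, 0.036,0.0003,0,0,46,0,0, 0.036,0.0004,0,0,52,0,0, 0.036,0.0005,0,0,58,0,0, 0.036,0.0006,0,0,64,0,0, 0.036,0.0007,0,0,70,0,0, 0.036,0.0008,0,0,76,0,0, 0.036,0.0009,0,0,82,0,0, 0.036,0.001,0,0,88,0,0, 0.036,0.001,0,0,90,0,0, 0.036,0.001,0,0,90,0,0]'
python3 -c "from h import *;st();st()"
```

```text
clock: 12.77
eef_pos: [0.4757, 0.0513, 0.0613]
tcp_rot: [0.647, -0.287, -0.646, -0.286]
ft_force: [1.2, -0.1, -1.7]
gripper_width: 0.435
t 12.77 pos [0.4757 0.0513 0.0613] q6 -0.78 jaw yaw 132.17 toolx [ 0.0011 -0.0015 -1.    ] F [ 1.2 -0.1 -1.7] T [ 0.046 -0.259 -0.032] w 0.435
t 12.77 pos [0.4757 0.0513 0.0613] q6 -0.78 jaw yaw 132.17 toolx [ 0.0011 -0.0015 -1.    ] F [ 1.2 -0.1 -1.7] T [ 0.046 -0.259 -0.032] w 0.435
```

```bash
cat >> h.py <<'E'
def avg(n=5):
    a=[]
    for _ in range(n):
        read_camera('wrist'); o=get_obs(); a.append(np.r_[o['ft_force'],o['ft_torque']])
    a=np.array(a); print('avg',a.mean(0).round(3),'sd',a.std(0).round(3)); st()
E
python3 -c "from h import *;avg()"
python3 -m pendant '[0.036,0.0001,0,0,5,0,0, 0.036,0.0002,0,0,10,0,0, 0.036,0.0003,0,0,15,0,0, 0.036,0.0004,0,0,20,0,0, 0.036,0.0004,0,0,25,0,0, 0.036,0.0004,0,0,25,0,0]'
python3 -c "from h import *;avg()"
```

```text
avg [ 2.202e+00  4.210e-01 -2.248e+00  6.100e-02 -3.810e-01 -2.000e-03] sd [0.282 0.353 0.419 0.03  0.055 0.024]
t 13.02 pos [0.4757 0.0513 0.0614] q6 -0.783 jaw yaw 132.29 toolx [ 0.0011 -0.0015 -1.    ] F [ 2.2 -0.1 -2.5] T [ 0.087 -0.463  0.03 ] w 0.429
clock: 13.52
eef_pos: [0.4757, 0.0513, 0.0609]
tcp_rot: [0.569, -0.42, -0.568, -0.42]
ft_force: [1.6, 0.0, -2.1]
gripper_width: 0.433
avg [ 2.389 -0.512 -2.572 -0.085 -0.369 -0.012] sd [0.595 0.292 0.257 0.026 0.029 0.038]
t 13.77 pos [0.4757 0.0512 0.061 ] q6 -0.349 jaw yaw 107.41 toolx [ 0.0012 -0.0016 -1.    ] F [ 1.6 -0.6 -2.5] T [-0.08  -0.391  0.051] w 0.436
```

```bash
python3 -m pendant '[0.036,0.0001,0,0,5,0,0, 0.036,0.0002,0,0,10,0,0, 0.036,0.0002,0,0,10,0,0]'|tail -3
python3 -c "from h import *;avg(3)"
python3 -m pendant '[0.036,0.0001,0,0,5,0,0, 0.036,0.0002,0,0,10,0,0, 0.036,0.0002,0,0,10,0,0]'|tail -3
python3 -c "from h import *;avg(3)"
```

```text
tcp_rot: [0.531, -0.467, -0.53, -0.467]
ft_force: [2.1, -0.9, -1.9]
gripper_width: 0.43
avg [ 1.557 -1.279 -2.508 -0.139 -0.323 -0.02 ] sd [0.977 0.32  0.456 0.02  0.026 0.017]
t 14.17 pos [0.4758 0.0512 0.0608] q6 -0.177 jaw yaw 97.61 toolx [ 0.0012 -0.0017 -1.    ] F [ 1.2 -1.5 -2. ] T [-0.115 -0.286 -0.015] w 0.433
tcp_rot: [-0.49, 0.511, 0.488, 0.511]
ft_force: [0.9, -1.3, -3.0]
gripper_width: 0.436
avg [ 1.318 -1.269 -1.883 -0.173 -0.318 -0.036] sd [0.337 0.135 0.555 0.006 0.013 0.015]
t 14.57 pos [0.4758 0.0512 0.0606] q6 -0.007 jaw yaw 87.85 toolx [ 0.0013 -0.0018 -1.    ] F [ 1.1 -1.1 -1.3] T [-0.178 -0.312 -0.018] w 0.439
```

```bash
for k in 1 2; do python3 -m pendant '[0.036,0.0001,0,0,5,0,0, 0.036,0.0002,0,0,10,0,0, 0.036,0.0002,0,0,10,0,0]'|grep pos
python3 -c "from h import *;avg(3)"; done
```

```text
eef_pos: [0.4758, 0.0511, 0.0604]
avg [ 1.382 -1.443 -1.513 -0.24  -0.263 -0.008] sd [0.168 0.317 0.353 0.006 0.022 0.025]
t 14.97 pos [0.4758 0.0511 0.0604] q6 0.163 jaw yaw 78.09 toolx [ 0.0012 -0.0018 -1.    ] F [ 1.6 -1.7 -1.7] T [-0.247 -0.273  0.026] w 0.434
eef_pos: [0.4758, 0.0511, 0.0602]
avg [ 0.926 -1.695 -0.781 -0.243 -0.259 -0.002] sd [0.635 0.263 0.773 0.022 0.032 0.022]
t 15.37 pos [0.4758 0.0511 0.0603] q6 0.334 jaw yaw 68.33 toolx [ 0.0012 -0.0019 -1.    ] F [ 0.6 -1.7 -1.6] T [-0.254 -0.235  0.005] w 0.439
```

```bash
for k in 1 2; do python3 -m pendant '[0.036,0.0001,0,0,5,0,0, 0.036,0.0002,0,0,10,0,0, 0.036,0.0002,0,0,10,0,0]'|grep pos
python3 -c "from h import *;avg(3)"; done
```

```text
eef_pos: [0.4757, 0.051, 0.0601]
avg [ 0.347 -1.447 -0.65  -0.299 -0.186 -0.047] sd [0.435 0.55  0.114 0.02  0.019 0.01 ]
t 15.77 pos [0.4758 0.0511 0.0601] q6 0.504 jaw yaw 58.58 toolx [ 0.0013 -0.002  -1.    ] F [-0.2 -2.  -0.5] T [-0.327 -0.213 -0.035] w 0.435
eef_pos: [0.4757, 0.051, 0.0599]
avg [ 1.165 -2.294 -0.598 -0.327 -0.148 -0.054] sd [0.357 0.454 0.369 0.004 0.044 0.021]
t 16.17 pos [0.4757 0.051  0.0599] q6 0.674 jaw yaw 48.82 toolx [ 0.0011 -0.0021 -1.    ] F [ 1.7 -2.3 -0.4] T [-0.333 -0.112 -0.033] w 0.431
```

```bash
for k in 1 2; do python3 -m pendant '[0.036,0.0001,0,0,5,0,0, 0.036,0.0002,0,0,10,0,0, 0.036,0.0002,0,0,10,0,0]'|grep pos
python3 -c "from h import *;st();avg(3)"; done
```

```text
eef_pos: [0.4757, 0.051, 0.0598]
t 16.42 pos [0.4757 0.051  0.0598] q6 0.849 jaw yaw 38.76 toolx [ 0.0011 -0.0021 -1.    ] F [ 0.8 -2.2  0.9] T [-0.344 -0.094 -0.021] w 0.435
avg [ 0.354 -1.921  0.51  -0.389 -0.072 -0.08 ] sd [0.275 0.43  0.051 0.008 0.01  0.07 ]
t 16.57 pos [0.4757 0.051  0.0597] q6 0.844 jaw yaw 39.06 toolx [ 0.0011 -0.0021 -1.    ] F [-0.  -2.5  0.5] T [-0.393 -0.074 -0.133] w 0.434
eef_pos: [0.4757, 0.051, 0.0597]
t 16.82 pos [0.4757 0.051  0.0597] q6 1.02 jaw yaw 29.02 toolx [ 0.0012 -0.0022 -1.    ] F [-0.2 -1.2  3.2] T [-0.338  0.108 -0.152] w 0.437
avg [-0.87  -1.565  4.582 -0.374  0.113 -0.104] sd [0.294 0.656 0.103 0.009 0.04  0.016]
t 16.97 pos [0.4757 0.051  0.0597] q6 1.015 jaw yaw 29.3 toolx [ 0.0012 -0.0022 -1.    ] F [-1.3 -1.3  4.7] T [-0.365  0.132 -0.088] w 0.434
```

```bash
for k in 1; do python3 -m pendant '[0.036,0,0,0,4,0,0, 0.036,0.0,0,0,8,0,0, 0.036,0,0,0,8,0,0]'|grep pos
python3 -c "from h import *;st();avg(5)"; done
```

```text
eef_pos: [0.4757, 0.051, 0.0597]
t 17.22 pos [0.4757 0.051  0.0597] q6 1.154 jaw yaw 21.3 toolx [ 0.0012 -0.0023 -1.    ] F [-0.4 -1.5  2.8] T [-0.367  0.015 -0.046] w 0.436
avg [-0.656 -1.804  2.534 -0.387  0.071 -0.115] sd [0.431 0.399 0.202 0.015 0.039 0.041]
t 17.47 pos [0.4757 0.051  0.0597] q6 1.152 jaw yaw 21.43 toolx [ 0.0011 -0.0021 -1.    ] F [-0.7 -1.1  2.6] T [-0.406  0.107 -0.065] w 0.436
```

```bash
for k in 1; do python3 -m pendant '[0.036,0,0,0,4,0,0, 0.036,0.0001,0,0,8,0,0, 0.036,0.0001,0,0,8,0,0]'|grep pos
python3 -c "from h import *;st();avg(6)"; done
```

```text
eef_pos: [0.4756, 0.051, 0.0596]
t 17.72 pos [0.4756 0.051  0.0596] q6 1.293 jaw yaw 13.35 toolx [ 0.0011 -0.0022 -1.    ] F [-0.3 -1.8  3.5] T [-0.4    0.234 -0.018] w 0.437
avg [-0.897 -1.943  4.537 -0.397  0.203 -0.07 ] sd [0.297 0.417 0.464 0.022 0.037 0.056]
t 18.02 pos [0.4756 0.051  0.0596] q6 1.29 jaw yaw 13.51 toolx [ 0.0011 -0.0021 -1.    ] F [-0.3 -1.6  5.5] T [-0.389  0.217  0.013] w 0.436
```

```bash
cat >> h.py <<'E'
def e6(n=3):
    print('e6',[ (read_camera('wrist'),round(get_obs()['effort'][5],4))[1] for _ in range(n)])
E
python3 -c "from h import *;print(get_obs()['effort'])"
python3 -m pendant '[0.036,0,0,0,3,0,0, 0.036,0.0001,0,0,6,0,0]'|grep pos
python3 -c "from h import *;print(get_obs()['effort'][5]);e6(2);avg(3)"
```

```text
[  0.91001887 -49.60442662  24.45483506  -0.45599028   0.60601054
  -0.06333435]
eef_pos: [0.4756, 0.051, 0.0596]
-0.9408272802829742
e6 [np.float64(-0.3463), np.float64(0.8615)]
avg [-1.696 -2.013  5.122 -0.413  0.262  0.036] sd [0.249 0.403 0.557 0.023 0.012 0.025]
t 18.43 pos [0.4756 0.051  0.0596] q6 1.394 jaw yaw 7.58 toolx [ 0.0011 -0.0022 -1.    ] F [-1.9 -1.5  5.3] T [-0.405  0.255  0.001] w 0.433
```

```bash

python3 -m pendant '[0.036,0,0,0,3,0,0, 0.036,0,0,0,6,0,0, 0.036,0,0,0,6,0,0]'|grep pos
python3 -c "from h import *;e6(3);avg(4)"
```

```text
eef_pos: [0.4756, 0.051, 0.0596]
e6 [np.float64(0.5775), np.float64(0.202), np.float64(0.0688)]
avg [-0.567 -1.966  4.124 -0.401  0.212  0.058] sd [0.205 0.291 0.459 0.034 0.021 0.004]
t 19.03 pos [0.4756 0.051  0.0596] q6 1.498 jaw yaw 1.63 toolx [ 0.0011 -0.0022 -1.    ] F [-0.2 -2.1  4.3] T [-0.413  0.246  0.057] w 0.432
```

```bash

python3 -m pendant '[0.036,0,0,0,3,0,0, 0.036,0,0,0,6,0,0, 0.036,0,0,0,6,0,0]'|grep pos
python3 -c "from h import *;e6(3);avg(4)"
```

```text
eef_pos: [0.4755, 0.051, 0.0595]
e6 [np.float64(0.43), np.float64(0.0668), np.float64(-0.0718)]
avg [-0.583 -1.876  2.598 -0.374  0.169 -0.079] sd [0.439 0.457 0.369 0.034 0.009 0.031]
t 19.63 pos [0.4755 0.051  0.0595] q6 1.602 jaw yaw -4.33 toolx [ 0.001  -0.0021 -1.    ] F [-1.  -2.4  2.5] T [-0.367  0.175 -0.074] w 0.435
```

```bash

python3 -m pendant '[0.036,0,0,0,1,0,0, 0.036,0,0,0,2,0,0, 0.036,0,0,0,3,0,0, 0.036,0,0,0,4,0,0]'|grep pos
python3 -c "from h import *;print(get_obs()['effort'][5]);st();e6(3);avg(3)"
```

```text
eef_pos: [0.4755, 0.051, 0.0595]
-0.08712622337043285
t 19.97 pos [0.4755 0.051  0.0595] q6 1.673 jaw yaw -8.42 toolx [ 9.0e-04 -2.2e-03 -1.0e+00] F [-0.5 -1.3  1.9] T [-0.352  0.174  0.349] w 0.431
e6 [np.float64(0.027), np.float64(0.4962), np.float64(0.3062)]
avg [-0.594 -1.883  2.201 -0.372  0.12   0.162] sd [0.202 0.406 0.376 0.016 0.015 0.014]
t 20.27 pos [0.4755 0.051  0.0595] q6 1.671 jaw yaw -8.32 toolx [ 9.0e-04 -2.1e-03 -1.0e+00] F [-0.8 -2.3  2. ] T [-0.39   0.14   0.143] w 0.433
```

Reading at the end of the turning ramp: Tz 0.35 N·m. Static hold is 0.16 N·m. Total turn is 230°, equal to 3.84 mm against a gap of 3.5 mm at most. That puts the clamp at roughly 11–30 N, inside the window. Releasing now.

```bash
python3 -m pendant '[0.06,0,0,0,0,0,0, 0.06,0,0,0,0,0,0, 0.075,0,0,0,0,0,0, 0.075,0,0,0,0,0,0, 0.075,-0.005,0,0,0,0,0, 0.075,-0.02,0,0,0,0,0, 0.075,-0.045,0,0,0,0,0, 0.075,-0.075,0,0,0,0,0, 0.075,-0.105,0,0,0,0,0, 0.075,-0.105,0,0,0,0,0, 0.075,-0.105,0,0,0,0,0]'
python3 - <<'E'
from h import *
st()
i=shot('scene');j=shot('side');k=shot('wrist')
g=lambda a,s:cv2.resize(a,s,interpolation=3)
cv2.imwrite('pics/f.png',np.hstack([g(i[185:260,240:290],(250,375)),g(j[205:280,250:300],(250,375)),g(k[140:290,206:306],(250,375))])[:,:,::-1])
print(proj([.4755,.0515,.104],'wrist'))
E
```

```text
clock: 21.18
eef_pos: [0.4767, 0.0512, 0.1662]
tcp_rot: [0.051, 0.704, -0.052, 0.707]
ft_force: [-0.6, 0.3, 0.1]
gripper_width: 0.877
t 21.18 pos [0.4767 0.0512 0.1662] q6 1.672 jaw yaw -8.31 toolx [ 0.0047 -0.0021 -1.    ] F [-0.6  0.3  0.1] T [ 0.022  0.018 -0.013] w 0.877
[[257.60719405 209.66772529]]
```

View pics/f.png

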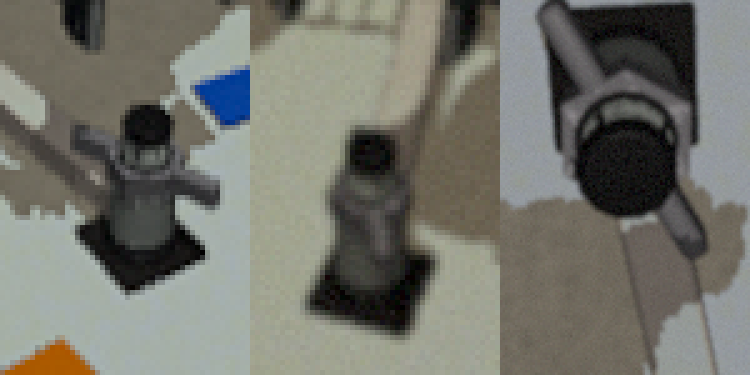

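The final view shows the nut turned and seated, the wings at their new angle, and the leg upright with its foot on the pad. The gripper is clear and reads about zero force.

```bash
python3 -c "from h import *;print(finish_job())"
```

```text
the job is handed in; nothing more can be done
None
```

The leg is pushed down onto its pad, the lock nut is tightened on the slip ring, and the job is handed in (clock about 21 s). No verdict was reported.

- **Leg:** I pushed the near leg down by its knob with the shut fingers until the wrist read about 17.7 N. Less the 5 N of friction, that is about 12 N on the pad. The knob top stopped at 104 mm, which matches the foot resting on the 8 mm pad.
- **Nut grip:** My first grip landed on the hub's corners (41 mm opening), because the picture shows the flats are not where the description puts them. I regripped 30° further round on true flats (37 mm).
- **Nut tightening:** I turned the nut about 230° clockwise. Torque at the end was about 0.35 N·m in a single reading while turning, and 0.16 N·m averaged at rest. That puts the clamp at roughly 11–30 N, against a right clamp of 15–25 N and a limit of 45 N.
- **Last checks:** After release the wrist force was about zero. The pictures show the nut staying at its new angle and the leg upright over its pad.

**Not certain:**
- The torque readings at rest were noisy and changed sign between steps, so the clamp force is an estimate from the turning angle, the torque while turning and the torque at rest.
- I did not re-measure the foot's force on the pad after locking.
- I did not measure the other things' positions at the end. The arm stayed over the near leg and met no unexpected contact.

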